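# Put the bench steels back in their own trays

### The arm

A 7-joint arm with a two-finger parallel gripper is mounted at the origin on the work surface. World frame = base frame: x ahead of the robot, y to its left, z up, the work surface at z = 0. Lengths are in m, angles in rad, forces in N, time in s.
With the tool pointing down it reaches from about 0.4 to 0.875 m from the base axis. Payload 19.3 kg.
Tool frame: the origin (TCP) lies midway between the tips of the shut fingers; the grasp point (between the pads) lies r.tcp_to_grasp behind it (r.tcp_to_grasp is the distance from the TCP to the grasp point, in m); z points along the fingers, y is the line along which they close (so a half turn about z gives the same grasp; the last joint's range is limited). The gripper opens to 85 mm and grips with 20 to 120 N. Pads are 22 mm wide; open, the fingers measure 114 mm over their backs; the gripper's body (76 mm by 85 mm) begins 54 mm behind the grasp point. The pads swing forward as they close: fully open they stand 13 mm farther back than shut.
Start: joints at [1.067, 0.521, -0.036, 1.599, 0.021, 1.021, -0.113], TCP at [0.263, -0.567, 0.231] pointing down, gripper open.
Joint ranges: [-2.91, 2.91], [-0.3, 2.13], [-1.5, 1.42], [0.17, 2.43], [-1.26, 4.41], [0.16, 1.93], [-2.52, 2.52]. Speed limits (rad/s): [1.89, 1.89, 2.39, 2.39, 3.01, 3.01, 3.01].

### API

Orientations are given as a unit quaternion [w, x, y, z].
In Python, from workcell import r gives the robot as it stands.
- The arm moves only by the tool apply_moves, never from a script. Its argument "increments" is a list of rows, each an object with "fingers": the closure, from 0 (fully open) to 1 (shut); "translation": the shift along the tool's x, y, z in mm, a list of three; "turn": the turn, a rotation vector about the tool's x, y, z in degrees, a list of three. A call has 1 to 5 rows; each row is the pose to reach, as a shift and turn from the pose commanded when the call began, along the tool's axes at that moment; what a row does not reach only later rows make up. A row lasts 1/8 s, in which the tool goes at most 62.5 mm and 10.7 degrees, less where a joint would pass 70% of its speed; a pose out of reach is approached as far as the arm can. A call with a gripper value outside its range is refused whole. The fingers move at their own pace and stop on an object; "squeeze" is the grip in N (left out, the last holds). Time passes only in rows, so rows that repeat a pose let the fingers close. It gives the time, the measured TCP pose, the force, the opening and the grip force at its end, in the units of the state.
- r.observe(): the state, without advancing time (a new reading comes with each control period).
- r.capture(name): name is "scene" or "top" or "wrist"; returns a dict with "frame" (400x640x3 uint8, red, green, blue), "vfov" (degrees; the focal length in pixels is half the picture's height over the tangent of half this angle, whatever the lens; pixels are square), "cx", "cy" (the principal point, pixels), "k1" (the pictures are not rectified: a ray, as slopes to the right and down, at radius r is drawn at 1 + k1 r^2 times it, then the intrinsics apply), "pose" (4x4, takes a point from camera to world coordinates). Camera axes: x right, y down, z forward; pixel columns grow to the right and rows downward; lengths in m; the calibration is good to about 2 mm. A picture is of the moment at which its call begins. There is no depth.
- r.hand_in(): hands the job in; it is judged then, once.
The state is a dict: "clock": time; "q": joint angles; "qvel": joint speeds; "joint_torque": joint torques, N m; "tcp_pos": TCP position; "eef_rot": TCP orientation; "wrist_force": force on the tool from outside, world axes, zero at the start; "moment": the same for the moment, N m; "opening": opening from 0.0 (shut) to 1.0 (fully open); "finger_force": force on a finger pad.
Only numpy, scipy, OpenCV 4.12 (cv2) and the standard library are available. Lean on these libraries where they do the work, as an engineer would, in place of code of your own. Each camera call takes 0.05 s, during which the arm holds its last target. There are 200 camera calls.

### The job

The three steel forming tools on the jeweller's bench have each been put in another one's wooden tray. Use the empty cork pad to park one meanwhile and put each tool in the tray of its own shape - round tool in the round tray, square in the square, long in the oblong - right way up, in the middle and in line with the tray's sides. Only ever stand them in the trays or on the cork pad, never on the bench itself; set them down rather than drop them, and leave the beaker, the bottle and the red dish where they are.

Things in the scene. Friction and masses are not known exactly. Their poses are not given: they have to be found in the camera images.
- anvil_mid (a point): Round tool: plain bright-steel bench anvil, a disc 56 mm in diameter and 30 mm high, about 0.57 kg. This point is its centre, half-way up (15 mm above its underside); z is its axis, up. It starts standing, right way up, in the square tray.
- dapper_mid (a point): Square tool: steel doming block, 50 x 50 mm and 28 mm high, with round dark hollows on its top face, about 0.53 kg. This point is its centre, half-way up (14 mm above its underside); x and y lie along its sides, z is up. It starts standing, right way up, in the oblong tray.
- swage_mid (a point): Long tool: steel swage block, 74 mm long (its x) by 30 mm wide (its y) and 32 mm high, about 0.5 kg, with five grooves 10 mm deep running across its top; its two 74 mm sides are flat and upright below the grooves (lower 22 mm). This point is its centre, half-way up (16 mm above its underside); z is up. It starts standing, right way up, in the round tray.
- round_tray: Round light-wood tray, fixed, 106 mm outside diameter. Floor 5 mm above the bench, rim 6 mm wide with its top 9 mm above the bench, inside diameter 94 mm. Origin: centre of its underside, on the bench.
- square_tray: Square light-wood tray, fixed, 92 x 92 mm outside, 80 x 80 mm inside. Floor 5 mm above the bench, rim 6 mm wide with its top 9 mm above the bench. Origin: centre of its underside, on the bench; x and y along its sides.
- oblong_tray: Oblong light-wood tray, fixed, 124 mm (its x) by 76 mm (its y) outside, 112 x 64 mm inside. Floor 5 mm above the bench, rim 6 mm wide with its top 9 mm above the bench. Origin: centre of its underside, on the bench.
- cork_pad: Flat cork pad, fixed, 110 x 110 mm and 8 mm thick, empty at the start: the free spot. Origin: centre of its underside, on the bench; x and y along its sides.
- beaker: Bystander: white plastic beaker, 60 mm across the mouth, 65 mm high, standing loose beyond the trays. Origin: centre of its underside.
- dropper: Bystander: small yellow bottle with a white cap, 40 mm in diameter, 85 mm high, standing loose beyond the trays. Origin: centre of its underside.
- dish: Bystander: shallow red dish, 90 mm across, 30 mm high, standing loose on the robot's side of the trays, to its right. Origin: centre of its underside.
There are look-alikes about, which are no part of the job. Leave any blue look-alike of the square_tray alone.

How it is judged:
By the outcome, as a careful person would: the job done as asked, in the order asked, and still so for the second after the job is handed in, with the robot touching nothing.
It also fails if it takes over 99 s, if anything falls off the work surface, if the arm or the gripper's body presses on something with over 40 N, if the wrist force passes 120 N, or if a joint passes its speed limit or range.

## Working session

There is one attempt and no reset: what is moved stays moved. The work goes in short steps, Python scripts to look and compute and a tool call to move; the robot and the scene stay as the last step left them, time stands still between calls to the robot, and variables do not carry over. Pictures are saved under pics/ and viewed, at most 14 in all, crops included, and the job is handed in when it is done.

Besides the shell and the picture viewer there is one more tool, called after "Request:" in YAML: its name, and indented under it one key for each argument. apply_moves: Moves the arm, as the interface text tells. Its arguments: {"type":"object","properties":{"increments":{"type":"array"},"squeeze":{"type":"number"}},"required":["increments"]}

```bash
ls; mkdir -p pics; python3 - <<'E'
from workcell import r
import cv2,pickle
s=r.observe();print(s, r.tcp_to_grasp)
for n in("scene","top"):
    c=r.capture(n);cv2.imwrite(f"pics/{n}0.png",c["frame"][:,:,::-1]);pickle.dump(c,open(n+".pkl","wb"))
    print(n,c["vfov"],c["cx"],c["cy"],c["k1"],c["pose"].round(3).tolist())
E
```

```text
pics
{'clock': 0.0, 'q': array([ 1.06680544,  0.52200728, -0.03632075,  1.59997998,  0.02116981,
        1.02105728, -0.11279413]), 'qvel': array([ 0.00011496, -0.00058873, -0.00012053,  0.00116365,  0.00018958,
       -0.00184619, -0.00175032]), 'joint_torque': array([-5.57930198e-04, -9.27104115e+01,  1.97979636e+00, -3.69932163e+01,
        1.78742077e-02,  8.14939354e-03, -8.08530262e-05]), 'tcp_pos': array([ 0.26253784, -0.56684148,  0.23074001]), 'eef_rot': array([-5.15470362e-04,  9.76572927e-01,  2.15186044e-01, -1.40013380e-04]), 'wrist_force': array([-0.34416737, -0.33432071,  0.47007335]), 'moment': array([-0.00449216, -0.02685305,  0.00749295]), 'finger_force': 0.0, 'opening': 1.0026918835139147} 0.0187
scene 48.046742489786475 315.6299650477823 201.3300618183303 -0.0032584878338559817 [[0.643, 0.421, -0.64, 1.286], [0.766, -0.36, 0.532, -0.625], [-0.007, -0.833, -0.554, 0.676], [0.0, 0.0, 0.0, 1.0]]
top 49.9201381930341 315.3530582994003 198.4389144256686 -0.1085227913479335 [[-0.017, -0.992, 0.128, 0.407], [-1.0, 0.019, 0.017, -0.01], [-0.019, -0.127, -0.992, 1.112], [0.0, 0.0, 0.0, 1.0]]
```

View pics/top0.png

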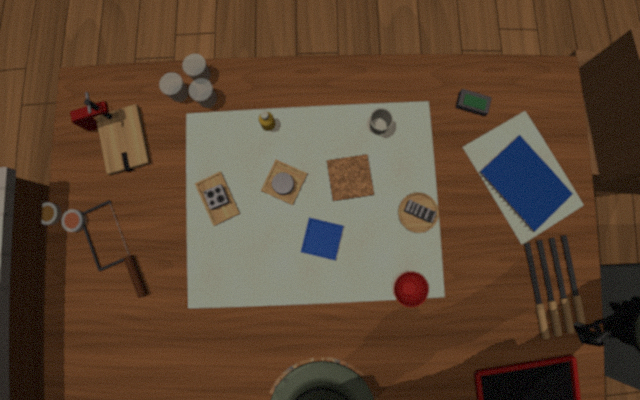

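View pics/scene0.png

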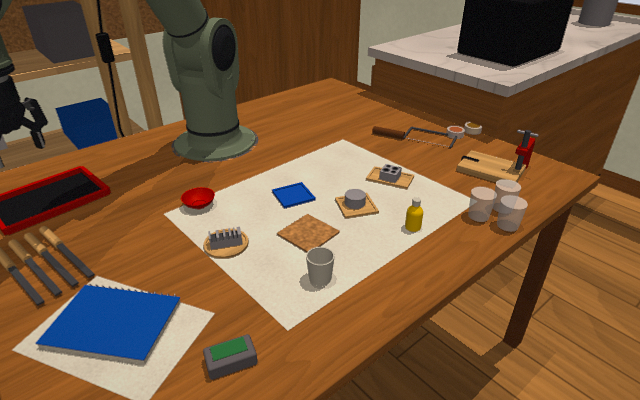

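Top view: dapper in the oblong tray at about (218,198), anvil in the square tray (285,182), cork (350,177), swage in the round tray (418,212), blue decoy (322,239), dish (411,289). I'll enlarge it to read corners.

```bash
cat > h.py <<'E'
import numpy as np,cv2
from scipy.spatial.transform import Rotation as R
def K(c):
    f=c["frame"].shape[0]/2/np.tan(np.radians(c["vfov"])/2)
    return np.array([[f,0,c["cx"]],[0,f,c["cy"]],[0,0,1]]),np.array([c["k1"],0,0,0])
def px2w(c,pts,z):
    k,d=K(c);n=cv2.undistortPoints(np.array(pts,float).reshape(-1,1,2),k,d)[:,0]
    P=c["pose"];v=np.c_[n,np.ones(len(n))]@P[:3,:3].T;o=P[:3,3]
    return (o+v*((z-o[2])/v[:,2])[:,None])
def w2px(c,pts):
    k,d=K(c);P=np.linalg.inv(c["pose"])
    return cv2.projectPoints(np.array(pts,float).reshape(-1,1,3),cv2.Rodrigues(P[:3,:3])[0],P[:3,3],k,d)[0][:,0]
E
python3 - <<'E'
import pickle,cv2,numpy as np
from h import *
c=pickle.load(open("top.pkl","rb"));f=c["frame"][:,:,::-1]
im=cv2.resize(f[145:260,190:446],None,fx=3.1,fy=3.1,interpolation=cv2.INTER_CUBIC)
im=np.clip(im*1.5,0,255).astype(np.uint8)
cv2.imwrite("pics/top_c.png",im);print(im.shape)
for n,p,z in(("ob",(218,198),.009),("sq",(285,182),.009),("cork",(350,177),.008),("round",(418,212),.009),("dish",(411,289),.0),("beaker",(380,125),0),("drop",(267,124),0)):print(n,px2w(c,[p],z).round(3))
E
```

```text
(356, 794, 3)
ob [[0.555 0.263 0.009]]
sq [[0.594 0.087 0.009]]
cork [[ 0.604 -0.083  0.008]]
round [[ 0.508 -0.256  0.009]]
dish [[ 0.312 -0.232  0.   ]]
beaker [[ 0.745 -0.168  0.   ]]
drop [[0.754 0.135 0.   ]]
```

View pics/top_c.png

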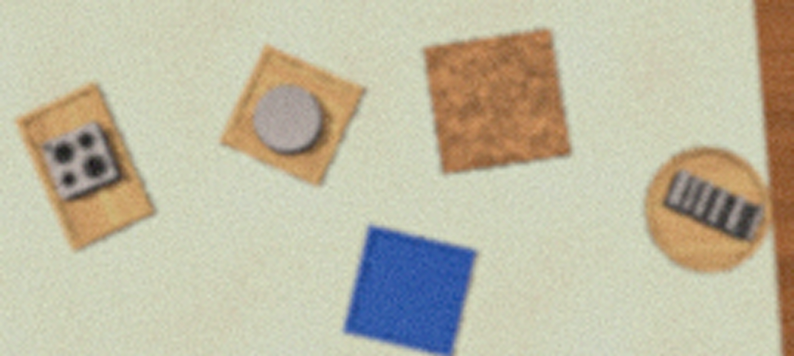

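```bash
cat >> h.py <<'E'
def inc(s,x,y,z,yaw):
    """increment (mm, deg) from measured pose to a tool-down pose with tool x at yaw (deg, mod 180 nearest)"""
    q=s["eef_rot"];A=R.from_quat([q[1],q[2],q[3],q[0]])
    cur=np.degrees(np.arctan2(*A.as_matrix()[[1,0],0]));yaw=cur+(yaw-cur+90)%180-90
    B=R.from_euler("z",yaw,degrees=True)*R.from_euler("x",180,degrees=True)
    t=A.inv().apply(np.array([x,y,z])-s["tcp_pos"])*1e3;w=(A.inv()*B).as_rotvec(degrees=True)
    print("cur",s["tcp_pos"].round(4),"yaw",cur.round(1),"-> t",t.round(1),"turn",w.round(1),"rows",(np.linalg.norm(t)/62.5).round(1),(np.linalg.norm(w)/10.7).round(1),"clock",round(s["clock"],2))
E
python3 - <<'E'
from workcell import r
from h import *
inc(r.observe(),.49,-.25,.26,63)
inc(r.observe(),.49,-.25,.26,25)
E
```

```text
cur [ 0.2625 -0.5669  0.2308] yaw 24.9 -> t [ 339.6 -191.9  -29. ] turn [ -0.1  -0.  -38.1] rows 6.3 3.6 clock 0.1
cur [ 0.2625 -0.5669  0.2308] yaw 24.9 -> t [ 339.6 -191.9  -29. ] turn [-0.1  0.  -0.1] rows 6.3 0.0 clock 0.1
```

Request:
apply_moves:
  increments:
    - {"fingers": 0,"translation": [62,-35,-29],"turn": [0,0,-10]}
    - {"fingers": 0,"translation": [120,-68,-29],"turn": [0,0,-20]}
    - {"fingers": 0,"translation": [178,-101,-29],"turn": [0,0,-30]}
    - {"fingers": 0,"translation": [230,-130,-29],"turn": [0,0,-38]}
    - {"fingers": 0,"translation": [285,-161,-29],"turn": [0,0,-38]}

```text
clock: 0.72
tcp_pos: [0.4429, -0.3155, 0.2602]
eef_rot: [-0.0, 0.853, 0.522, 0.0]
wrist_force: [1.0, -1.3, -0.1]
opening: 1.003
finger_force: 0.0
```

```bash
python3 - <<'E'
from workcell import r
from h import *
import pickle
s=r.observe();inc(s,.49,-.25,.26,63);print(s["q"].round(2))
c=r.capture("wrist");print(c["vfov"],c["k1"],c["pose"].round(3).tolist());cv2.imwrite("pics/w0.png",c["frame"][:,:,::-1])
E
```

```text
cur [ 0.4429 -0.3155  0.2602] yaw 63.0 -> t [79.7 12.2  0.2] turn [-0. -0. -0.] rows 1.3 0.0 clock 0.72
[ 0.72  0.37 -0.28  1.77  0.12  1.01 -0.07]
71.16488864809449 -0.04276287505392694 [[0.89, -0.431, -0.147, 0.482], [-0.455, -0.843, -0.287, -0.242], [-0.0, 0.322, -0.947, 0.404], [0.0, 0.0, 0.0, 1.0]]
```

View pics/w0.png

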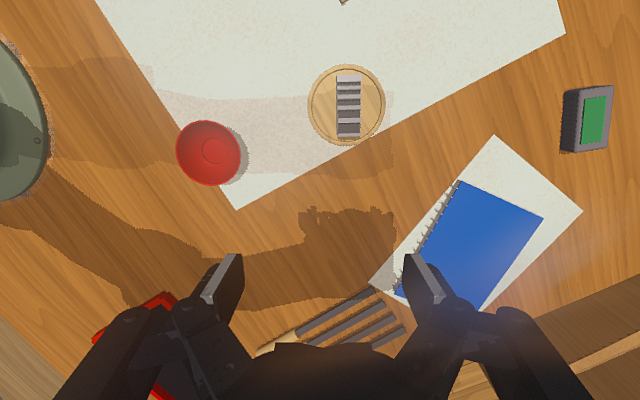

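The wrist view shows the round tray at (346,105) with the swage inside at (348,106), and the dish at (210,152). I'll fit silhouettes in code from a closer view.

Request:
apply_moves:
  increments:
    - {"fingers": 0,"translation": [50,-10,30],"turn": [0,0,0]}
    - {"fingers": 0,"translation": [83,-28,60],"turn": [0,0,0]}
    - {"fingers": 0,"translation": [83,-28,60],"turn": [0,0,0]}

```text
clock: 1.15
tcp_pos: [0.4544, -0.2276, 0.1986]
eef_rot: [-0.002, 0.852, 0.523, -0.001]
wrist_force: [-0.0, -0.6, -0.6]
opening: 1.001
finger_force: 0.0
```

```bash
cat >> h.py <<'E'
from scipy.optimize import least_squares
def box(l,w,z0,z1): return np.array([[sx*l/2,sy*w/2,z] for sx in(1,-1) for sy in(1,-1) for z in(z0,z1)])
def cyl(d,z0,z1): return np.array([[d/2*np.cos(a),d/2*np.sin(a),z] for a in np.linspace(0,2*np.pi,72,endpoint=False) for z in(z0,z1)])
SH=dict(round=cyl(.106,0,.009),square=box(.092,.092,0,.009),oblong=box(.124,.076,0,.009),cork=box(.11,.11,0,.008),
 anvil=cyl(.056,0,.03),dapper=box(.05,.05,0,.028),swage=box(.074,.03,0,.032))
def hull(c,name,x,y,th,z0):
    p=SH[name]; C,S=np.cos(th),np.sin(th)
    w=np.c_[x+C*p[:,0]-S*p[:,1],y+S*p[:,0]+C*p[:,1],p[:,2]+z0]
    return cv2.convexHull(w2px(c,w).astype(np.float32))
def fit(c,mask,name,xy,th,z0=0.):
    ct=max(cv2.findContours(mask.astype(np.uint8),cv2.RETR_EXTERNAL,cv2.CHAIN_APPROX_NONE)[0],key=cv2.contourArea)
    ct=cv2.convexHull(ct)[:,0] if False else ct[:,0]
    fx=name in("round","anvil")
    g=lambda v:np.array([cv2.pointPolygonTest(hull(c,name,v[0]/100,v[1]/100,th if fx else v[2],z0),(float(a),float(b)),True)-.5 for a,b in ct])
    o=least_squares(g,[xy[0]*100,xy[1]*100]+([] if fx else [np.radians(th)]),loss="soft_l1",diff_step=1e-4)
    v=o.x; res=(v[0]/100,v[1]/100,0 if fx else v[2])
    print(name,"xy",np.round(res[:2],4),"yaw",np.degrees(res[2]).round(1),"resid px",np.abs(g(v)).mean().round(2),"area ratio",(mask.sum()/cv2.contourArea(hull(c,name,*res,z0))).round(3))
    return res
def masks(c,xy,rad=.075):
    """tray mask (filled) and tool mask around xy"""
    hsv=cv2.cvtColor(c["frame"],cv2.COLOR_RGB2HSV); sat=cv2.GaussianBlur(hsv[...,1],(3,3),0)
    roi=np.zeros(sat.shape,np.uint8); cc=w2px(c,[[xy[0]+rad*np.cos(a),xy[1]+rad*np.sin(a),.005] for a in np.linspace(0,6.28,40)]).astype(np.int32)
    cv2.fillPoly(roi,[cc],1)
    return hsv,sat,roi
E
python3 - <<'E'
from workcell import r
from h import *
import pickle
s=r.observe();inc(s,.508,-.256,.2,63)
c=r.capture("wrist");pickle.dump(c,open("w1.pkl","wb"))
px=w2px(c,[[.508,-.256,.01]])[0];print(px)
hsv,sat,roi=masks(c,(.508,-.256))
x,y=px.astype(int)
im=c["frame"][max(0,y-90):y+90,x-90:x+90,::-1]
se=cv2.cvtColor(sat[max(0,y-90):y+90,x-90:x+90],cv2.COLOR_GRAY2BGR)
cv2.imwrite("pics/w1.png",cv2.resize(np.hstack([im,se]),None,fx=2.2,fy=2.2))
E
```

```text
cur [ 0.4544 -0.2276  0.1986] yaw 63.1 -> t [-1.  60.7 -1.7] turn [-0.2 -0.   0.1] rows 1.0 0.0 clock 1.15
[372.38131822 177.18450477]
```

View pics/w1.png

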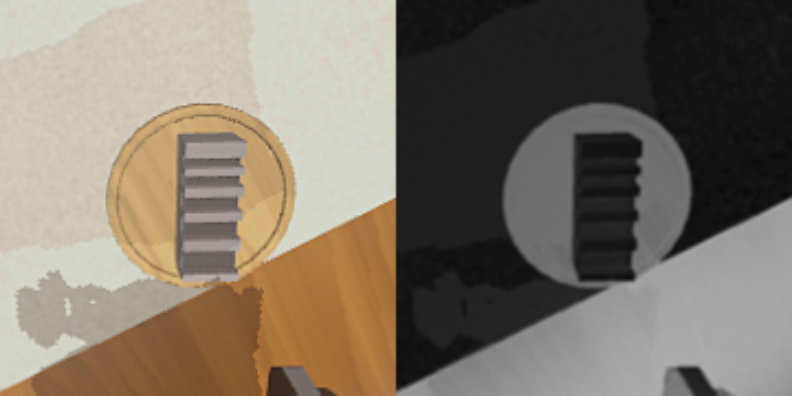

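Clean: the round tray is centred near the crop's middle, with the swage upright in it a little right of centre. Now the fit.

```bash
cat >> h.py <<'E'
def hullfill(m):
    ct=cv2.findContours(m,cv2.RETR_EXTERNAL,cv2.CHAIN_APPROX_NONE)[0]; ct=max(ct,key=cv2.contourArea)
    o=np.zeros_like(m); cv2.fillPoly(o,[cv2.convexHull(ct)],1); return o
def look(c,tray,txy,tth,tool=None,tlth=0,lo=60,hi=150,z0=.005,rad=.075):
    hsv,sat,roi=masks(c,txy,rad)
    m=((sat>lo)&(sat<hi)&(roi>0)).astype(np.uint8); m=cv2.morphologyEx(m,cv2.MORPH_OPEN,np.ones((3,3)))
    T=fit(c,hullfill(m),tray,txy,tth); out=[T]
    if tool:
        inn=np.zeros_like(m); cv2.fillPoly(inn,[cv2.convexHull(hull(c,tray,*T,0)).astype(np.int32)],1); inn=cv2.erode(inn,np.ones((3,3)),iterations=2)
        u=((sat<=lo)&(inn>0)).astype(np.uint8); u=cv2.morphologyEx(u,cv2.MORPH_OPEN,np.ones((3,3)))
        out.append(fit(c,hullfill(u),tool,T[:2],tlth,z0))
    return out
E
python3 - <<'E'
from h import *
import pickle
c=pickle.load(open("w1.pkl","rb"))
hsv,sat,roi=masks(c,(.508,-.256))
print(np.histogram(sat[roi>0],bins=range(0,256,15)))
for lo in(60,75): o=look(c,"round",(.508,-.256),0,"swage",63,lo=lo)
v=c["frame"][:,:,::-1].copy()
cv2.polylines(v,[hull(c,"round",*o[0],0).round().astype(int)],1,(0,0,255));cv2.polylines(v,[hull(c,"swage",*o[1],.005).round().astype(int)],1,(0,255,0))
cv2.imwrite("pics/w1f.png",cv2.resize(v[110:250,300:450],None,fx=4,fy=4))
E
```

```text
(array([  85, 2797, 3623,  197,  155,  174,  271, 3220,   50,   58,  657,
         15,    0,    0,    0,    0,    0]), array([  0,  15,  30,  45,  60,  75,  90, 105, 120, 135, 150, 165, 180,
       195, 210, 225, 240, 255]))
round xy [ 0.5085 -0.2577] yaw 0.0 resid px 0.36 area ratio 1.003
swage xy [ 0.5103 -0.2581] yaw 64.6 resid px 0.46 area ratio 0.969
round xy [ 0.5086 -0.2578] yaw 0.0 resid px 0.38 area ratio 0.991
swage xy [ 0.5102 -0.2579] yaw 64.2 resid px 0.34 area ratio 1.01
```

View pics/w1f.png

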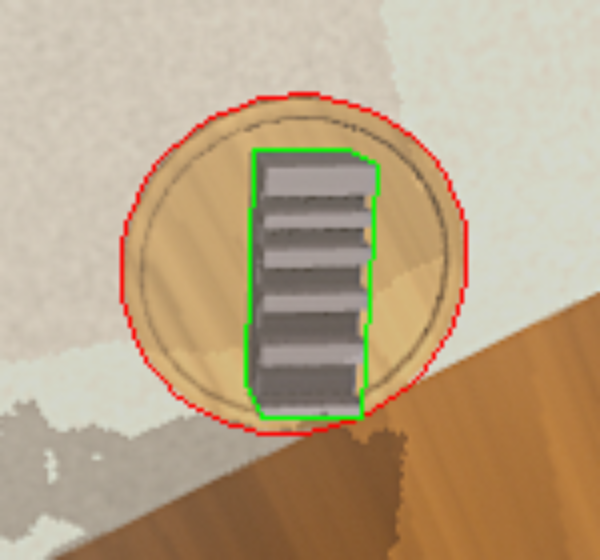

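```bash
python3 - <<'E'
from workcell import r
from h import *
inc(r.observe(),.5102,-.258,.009,64.4)
E
```

```text
cur [ 0.4549 -0.2297  0.1997] yaw 63.0 -> t [-1.000e-01  6.250e+01  1.906e+02] turn [-0.1  0.  -1.4] rows 3.2 0.1 clock 1.2
```

Request:
apply_moves:
  increments:
    - {"fingers": 0.4,"translation": [0,40,20],"turn": [0,0,-1.4]}
    - {"fingers": 0.4,"translation": [0,62.5,65],"turn": [0,0,-1.4]}
    - {"fingers": 0.4,"translation": [0,62.5,115],"turn": [0,0,-1.4]}
    - {"fingers": 0.4,"translation": [0,62.5,130],"turn": [0,0,-1.4]}
    - {"fingers": 0.4,"translation": [0,62.5,130],"turn": [0,0,-1.4]}

```text
clock: 1.82
tcp_pos: [0.5107, -0.2597, 0.0707]
eef_rot: [-0.0, 0.847, 0.531, -0.0]
wrist_force: [-0.7, -0.3, 0.9]
opening: 0.603
finger_force: 0.0
```

```bash
python3 - <<'E'
from workcell import r
from h import *
s=r.observe();inc(s,.5102,-.258,.009,64.4);print(s["opening"])
c=r.capture("wrist")
cv2.imwrite("pics/w2.png",c["frame"][:,:,::-1])
E
```

```text
cur [ 0.5107 -0.2597  0.0707] yaw 64.2 -> t [ 1.3 -1.1 61.7] turn [-0.   0.  -0.2] rows 1.0 0.0 clock 1.82
0.6027989999243958
```

View pics/w2.png

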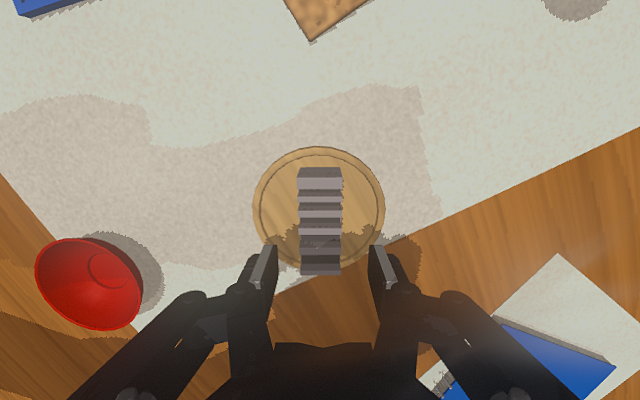

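The swage at (320,222) lies in line with and midway between the fingertips at (262,265) and (383,265). Descending and gripping.

Request:
apply_moves:
  increments:
    - {"fingers": 0.4,"translation": [1,-1,30],"turn": [0,0,0]}
    - {"fingers": 0.4,"translation": [1,-1,52],"turn": [0,0,0]}
    - {"fingers": 0.4,"translation": [1,-1,61],"turn": [0,0,0]}
    - {"fingers": 0.4,"translation": [1,-1,61],"turn": [0,0,0]}
    - {"fingers": 0.6,"translation": [1,-1,61],"turn": [0,0,0]}
  squeeze: 50

```text
clock: 2.5
tcp_pos: [0.5109, -0.2581, 0.0106]
eef_rot: [0.001, 0.847, 0.532, 0.0]
wrist_force: [0.5, -0.7, -0.6]
opening: 0.407
finger_force: 0.0
```

Request:
apply_moves:
  increments:
    - {"fingers": 0.8,"translation": [0,0,0],"turn": [0,0,0]}
    - {"fingers": 0.8,"translation": [0,0,0],"turn": [0,0,0]}
    - {"fingers": 0.8,"translation": [0,0,0],"turn": [0,0,0]}
    - {"fingers": 0.8,"translation": [0,0,0],"turn": [0,0,0]}

```text
clock: 3.0
tcp_pos: [0.5106, -0.2579, 0.0106]
eef_rot: [0.001, 0.847, 0.532, 0.0]
wrist_force: [-3.7, 1.9, 12.1]
opening: 0.338
finger_force: 49.6
```

Request:
apply_moves:
  increments:
    - {"fingers": 0.8,"translation": [0,0,-20],"turn": [0,0,0]}
    - {"fingers": 0.8,"translation": [0,0,-60],"turn": [0,0,0]}
    - {"fingers": 0.8,"translation": [0,0,-100],"turn": [0,0,0]}
    - {"fingers": 0.8,"translation": [0,0,-140],"turn": [0,0,0]}
    - {"fingers": 0.8,"translation": [0,0,-140],"turn": [0,0,0]}

```text
clock: 3.62
tcp_pos: [0.5116, -0.2584, 0.1532]
eef_rot: [0.002, 0.847, 0.532, 0.002]
wrist_force: [-0.9, 0.2, -6.8]
opening: 0.336
finger_force: 51.7
```

```bash
python3 - <<'E'
from workcell import r
from h import *
s=r.observe();print(s["opening"],s["finger_force"],s["wrist_force"]);inc(s,.604,-.083,.12,8.2)
E
```

```text
0.3361030512712394 51.68777480721474 [-0.92922557  0.22077757 -6.83912809]
cur [ 0.5116 -0.2584  0.1532] yaw 64.2 -> t [198.1   6.8  33.2] turn [ 0.3 -0.2 56. ] rows 3.2 5.2 clock 3.62
```

Request:
apply_moves:
  increments:
    - {"fingers": 0.8,"translation": [50,2,0],"turn": [0,0,10]}
    - {"fingers": 0.8,"translation": [100,4,0],"turn": [0,0,20]}
    - {"fingers": 0.8,"translation": [150,6,0],"turn": [0,0,30]}
    - {"fingers": 0.8,"translation": [198,7,0],"turn": [0,0,40]}
    - {"fingers": 0.8,"translation": [198,7,15],"turn": [0,0,50]}

```text
clock: 4.25
tcp_pos: [0.604, -0.0775, 0.1343]
eef_rot: [-0.001, 0.992, 0.124, 0.001]
wrist_force: [-1.0, -1.7, -5.5]
opening: 0.338
finger_force: 51.6
```

```bash
python3 - <<'E'
from workcell import r
from h import *
import pickle
s=r.observe();inc(s,.604,-.083,.0145,8.2)
c=r.capture("wrist");cv2.imwrite("pics/w3.png",c["frame"][:,:,::-1]);pickle.dump(c,open("w3.pkl","wb"))
E
```

```text
cur [ 0.604  -0.0775  0.1343] yaw 14.3 -> t [ -1.6   5.5 119.8] turn [-0.1 -0.1  6.1] rows 1.9 0.6 clock 4.25
```

View pics/w3.png

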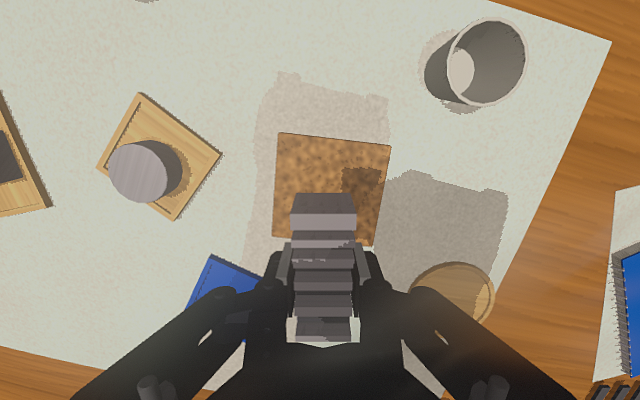

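The swage is held square; the cork's far corners are at (278,132) and (391,146), near ones hidden. I'll check the pad centre against these.

```bash
python3 - <<'E'
from h import *
import pickle
c=pickle.load(open("w3.pkl","rb"))
p=px2w(c,[(278,132),(391,146)],.008);print(p.round(4))
d=p[1]-p[0];L=np.linalg.norm(d);u=d/L;n=np.array([u[1],-u[0],0]);n*=np.sign(-n[0]);print("len",L,"yaw",np.degrees(np.arctan2(*u[[1,0]])),"centre",(p.mean(0)+n*.055).round(4))
E
```

```text
[[ 0.6512 -0.0218  0.008 ]
 [ 0.665  -0.1297  0.008 ]]
len 0.10879608408145891 yaw -82.70870079276223 centre [ 0.6036 -0.0827  0.008 ]
```

Request:
apply_moves:
  increments:
    - {"fingers": 0.8,"translation": [-2,5,40],"turn": [0,0,7]}
    - {"fingers": 0.8,"translation": [-2,5,80],"turn": [0,0,7]}
    - {"fingers": 0.8,"translation": [-2,5,108],"turn": [0,0,7]}
    - {"fingers": 0.8,"translation": [-2,5,113],"turn": [0,0,7]}
    - {"fingers": 0.8,"translation": [-2,5,113],"turn": [0,0,7]}

```text
clock: 4.92
tcp_pos: [0.6019, -0.0881, 0.0218]
eef_rot: [-0.0, 0.998, 0.064, -0.0]
wrist_force: [-0.0, 0.8, -3.9]
opening: 0.334
finger_force: 51.4
```

Request:
apply_moves:
  increments:
    - {"fingers": 0.8,"translation": [2,-5,2],"turn": [0,0,0]}
    - {"fingers": 0.8,"translation": [2,-5,5],"turn": [0,0,0]}
    - {"fingers": 0.8,"translation": [2,-5,7],"turn": [0,0,0]}
    - {"fingers": 0.8,"translation": [2,-5,7.5],"turn": [0,0,0]}
    - {"fingers": 0.8,"translation": [2,-5,8],"turn": [0,0,0]}

```text
clock: 5.55
tcp_pos: [0.6032, -0.0826, 0.0136]
eef_rot: [0.0, 0.998, 0.063, -0.0]
wrist_force: [-4.9, 1.2, 10.2]
opening: 0.337
finger_force: 53.4
```

Request:
apply_moves:
  increments:
    - {"fingers": 0.55,"translation": [0,0,0],"turn": [0,0,0]}
    - {"fingers": 0.4,"translation": [0,0,0],"turn": [0,0,0]}
    - {"fingers": 0.4,"translation": [0,0,0],"turn": [0,0,0]}
    - {"fingers": 0.4,"translation": [0,0,-20],"turn": [0,0,0]}
    - {"fingers": 0.3,"translation": [0,0,-60],"turn": [0,0,0]}

```text
clock: 6.18
tcp_pos: [0.6026, -0.0824, 0.074]
eef_rot: [-0.0, 0.998, 0.063, -0.001]
wrist_force: [0.8, 0.0, 1.5]
opening: 0.7
finger_force: 0.0
```

```bash
python3 - <<'E'
from workcell import r
from h import *
s=r.observe();inc(s,.594,.06,.2,-20)
E
```

```text
cur [ 0.6026 -0.0824  0.074 ] yaw 7.3 -> t [   9.3 -142.4 -125.9] turn [ 0.   0.1 27.3] rows 3.0 2.5 clock 6.17
```

Request:
apply_moves:
  increments:
    - {"fingers": 0,"translation": [0,0,-50],"turn": [0,0,0]}
    - {"fingers": 0,"translation": [0,-20,-100],"turn": [0,0,0]}
    - {"fingers": 0,"translation": [-10,-80,-120],"turn": [0,0,0]}
    - {"fingers": 0,"translation": [-20,-135,-120],"turn": [0,0,0]}
    - {"fingers": 0,"translation": [-20,-170,-120],"turn": [0,0,0]}

```text
clock: 6.8
tcp_pos: [0.561, 0.0863, 0.1953]
eef_rot: [-0.0, 0.998, 0.064, 0.001]
wrist_force: [0.7, -0.4, -0.3]
opening: 1.001
finger_force: 0.0
```

Request:
apply_moves:
  increments:
    - {"fingers": 0,"translation": [0,0,0],"turn": [0,0,0]}
    - {"fingers": 0,"translation": [0,0,0],"turn": [0,0,0]}

```text
clock: 7.05
tcp_pos: [0.5621, 0.0828, 0.1942]
eef_rot: [0.0, 0.998, 0.063, 0.0]
wrist_force: [-0.3, -0.6, -0.0]
opening: 0.998
finger_force: 0.0
```

```bash
python3 - <<'E'
from workcell import r
from h import *
import pickle
s=r.observe()
c=r.capture("wrist");pickle.dump(c,open("w4.pkl","wb"))
a=look(c,"square",(.594,.087),70,"anvil",0,lo=70)
b=look(c,"oblong",(.555,.263),24,"dapper",10,lo=70,rad=.085)
inc(s,*a[1][:2],.07,7.3)
v=c["frame"][:,:,::-1].copy()
for n,o,z in(("square",a[0],0),("anvil",a[1],.005),("oblong",b[0],0),("dapper",b[1],.005)):
    cv2.polylines(v,[hull(c,n,*o,z).round().astype(int)],1,(0,0,255) if z==0 else (0,255,0))
cv2.imwrite("pics/w4.png",v)
E
```

```text
square xy [0.5951 0.0901] yaw 64.5 resid px 0.59 area ratio 1.024
anvil xy [0.5872 0.0914] yaw 0.0 resid px 0.26 area ratio 0.993
oblong xy [0.5547 0.2677] yaw 24.7 resid px 0.32 area ratio 1.008
dapper xy [0.5568 0.2641] yaw 21.6 resid px 0.88 area ratio 0.951
cur [0.5621 0.0828 0.1942] yaw 7.2 -> t [ 25.9  -5.4 124.2] turn [ 0.  -0.  -0.1] rows 2.0 0.0 clock 7.05
```

View pics/w4.png

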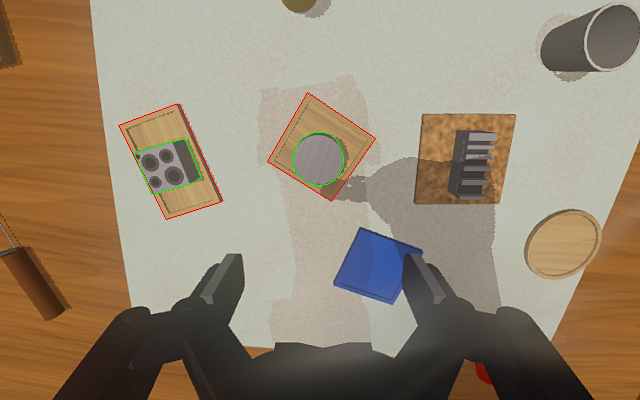

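Fits agree with the drawing (anvil (318,158), square tray (322,147), oblong (170,162)); the swage stands upright on the cork. Now picking up the anvil.

Request:
apply_moves:
  increments:
    - {"fingers": 0,"translation": [26,-5.5,50],"turn": [0,0,0]}
    - {"fingers": 0,"translation": [26,-5.5,90],"turn": [0,0,0]}
    - {"fingers": 0,"translation": [26,-5.5,120],"turn": [0,0,0]}
    - {"fingers": 0,"translation": [26,-5.5,135],"turn": [0,0,0]}
    - {"fingers": 0,"translation": [26,-5.5,135],"turn": [0,0,0]}

```text
clock: 7.72
tcp_pos: [0.5869, 0.0916, 0.058]
eef_rot: [0.0, 0.998, 0.063, -0.0]
wrist_force: [0.4, -0.1, 0.2]
opening: 0.996
finger_force: 0.0
```

```bash
python3 - <<'E'
from workcell import r
from h import *
inc(r.observe(),.5872,.0914,.010,7.2)
E
```

```text
cur [0.5869 0.0916 0.058 ] yaw 7.2 -> t [ 0.3  0.2 48. ] turn [ 0.   0.1 -0. ] rows 0.8 0.0 clock 7.72
```

Request:
apply_moves:
  increments:
    - {"fingers": 0,"translation": [0,0,25],"turn": [0,0,0]}
    - {"fingers": 0,"translation": [0,0,40],"turn": [0,0,0]}
    - {"fingers": 0,"translation": [0,0,48],"turn": [0,0,0]}
    - {"fingers": 0.1,"translation": [0,0,48],"turn": [0,0,0]}
    - {"fingers": 0.3,"translation": [0,0,48],"turn": [0,0,0]}

```text
clock: 8.35
tcp_pos: [0.5874, 0.0924, 0.011]
eef_rot: [-0.0, 0.998, 0.063, 0.0]
wrist_force: [-0.9, 0.2, -0.2]
opening: 0.716
finger_force: 0.0
```

Request:
apply_moves:
  increments:
    - {"fingers": 0.5,"translation": [0,0,0],"turn": [0,0,0]}
    - {"fingers": 0.5,"translation": [0,0,0],"turn": [0,0,0]}
    - {"fingers": 0.5,"translation": [0,0,0],"turn": [0,0,0]}
    - {"fingers": 0.5,"translation": [0,0,0],"turn": [0,0,0]}

```text
clock: 8.85
tcp_pos: [0.5875, 0.0922, 0.0114]
eef_rot: [0.0, 0.998, 0.063, 0.001]
wrist_force: [-2.7, -1.8, 10.3]
opening: 0.641
finger_force: 50.9
```

Request:
apply_moves:
  increments:
    - {"fingers": 0.5,"translation": [0,0,-20],"turn": [0,0,0]}
    - {"fingers": 0.5,"translation": [0,0,-60],"turn": [0,0,0]}
    - {"fingers": 0.5,"translation": [0,0,-105],"turn": [0,0,0]}
    - {"fingers": 0.5,"translation": [0,30,-135],"turn": [0,0,0]}
    - {"fingers": 0.5,"translation": [0,75,-140],"turn": [0,0,0]}

```text
clock: 9.48
tcp_pos: [0.5975, 0.0185, 0.1539]
eef_rot: [-0.0, 0.998, 0.064, 0.002]
wrist_force: [0.6, -1.4, -5.1]
opening: 0.637
finger_force: 55.4
```

```bash
python3 - <<'E'
from workcell import r
from h import *
s=r.observe();print(s["opening"],s["finger_force"]);inc(s,.5086,-.2577,.15,7.2)
E
```

```text
0.6366422808231466 55.382514679804444
cur [0.5975 0.0185 0.1539] yaw 7.4 -> t [-123.8  262.5    3.3] turn [-0.  -0.2  0.2] rows 4.6 0.0 clock 9.47
```

Request:
apply_moves:
  increments:
    - {"fingers": 0.5,"translation": [-25,53,0],"turn": [0,0,0]}
    - {"fingers": 0.5,"translation": [-50,106,0],"turn": [0,0,0]}
    - {"fingers": 0.5,"translation": [-75,159,0],"turn": [0,0,0]}
    - {"fingers": 0.5,"translation": [-100,212,0],"turn": [0,0,0]}
    - {"fingers": 0.5,"translation": [-124,262,0],"turn": [0,0,0]}

```text
clock: 10.1
tcp_pos: [0.5057, -0.2595, 0.1516]
eef_rot: [0.0, 0.998, 0.063, 0.0]
wrist_force: [2.5, 0.4, -4.5]
opening: 0.636
finger_force: 55.4
```

Request:
apply_moves:
  increments:
    - {"fingers": 0.5,"translation": [0,0,0],"turn": [0,0,0]}
    - {"fingers": 0.5,"translation": [0,0,0],"turn": [0,0,0]}

```text
clock: 10.35
tcp_pos: [0.5066, -0.2573, 0.1511]
eef_rot: [-0.0, 0.998, 0.063, 0.0]
wrist_force: [0.7, 0.9, -4.7]
opening: 0.632
finger_force: 55.5
```

```bash
python3 - <<'E'
from workcell import r
from h import *
import pickle
s=r.observe();inc(s,.5086,-.2577,.0114,7.2)
c=r.capture("wrist");pickle.dump(c,open("w5.pkl","wb"));cv2.imwrite("pics/w5.png",c["frame"][:,:,::-1])
E
```

```text
cur [ 0.5066 -0.2573  0.1511] yaw 7.2 -> t [  1.8   0.6 139.7] turn [-0. -0.  0.] rows 2.2 0.0 clock 10.35
```

View pics/w5.png

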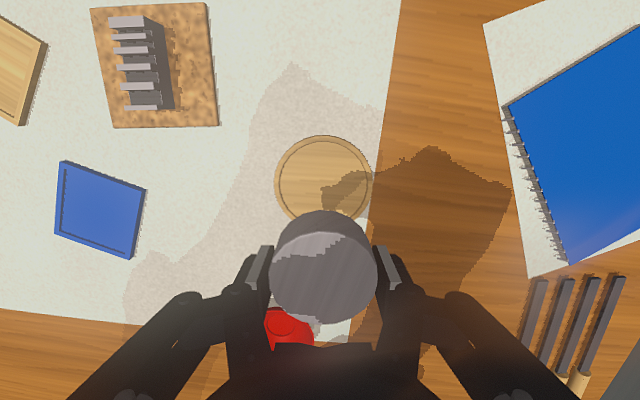

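The anvil hangs level in the fingers (top face roughly x 269–377, bottom edge 324); the round tray lies at about (324,181).

```bash
python3 - <<'E'
from h import *
import pickle
c=pickle.load(open("w5.pkl","rb"))
for p in[(.5066,-.2573)]:
    h=w2px(c,SH["anvil"]+[p[0],p[1],.1447]); print("top face pred", h[1::2].min(0),h[1::2].max(0))
for p in [(.5086,-.2577)]:
    h=hull(c,"round",*p,0,0)[:,0];print("tray pred",h.min(0),h.max(0))
f=c["frame"].astype(int)
hsv=cv2.cvtColor(c["frame"],cv2.COLOR_RGB2HSV)
print("row 165 sat",hsv[165,262:290,1],hsv[165,360:385,1]);print("col 322 sat",hsv[125:145,322,1]);print("col 322 anvil V",hsv[315:332,322,2])
print("row 277 V",hsv[277,262:276,2],hsv[277,370:384,2])
E
```

```text
top face pred [267.46818718 229.28668842] [378.42251455 323.6428117 ]
tray pred [273.45135 134.07512] [373.24316 231.10368]
row 165 sat [ 30  29  30  29  31  31  27  27  30  32  29  30  31  30  25  56 109 108
 107 108 109  96 108 110 110 107 108 106] [117 117 121 121 117 114 118 121 135  32  30  30  31  30  29  23 111 174
 158 160 163 159 166 164 166]
col 322 sat [ 30  30  31  33  33  31  32  31  30  26 106 112 109 108 110 108 104 111
 112 107]
col 322 anvil V [109 109 110 110 109 111 109 113 118 164 215 210 209 208 208 207 207]
row 277 V [ 68  70  67  69  68  64  82 111 117 116 116 115 114 114] [108 109 109 108 110 112 114  95  39  46  46  48  49  47]
```

Everything is within half a pixel of prediction. Lowering.

Request:
apply_moves:
  increments:
    - {"fingers": 0.5,"translation": [2,0.5,50],"turn": [0,0,0]}
    - {"fingers": 0.5,"translation": [2,0.5,95],"turn": [0,0,0]}
    - {"fingers": 0.5,"translation": [2,0.5,125],"turn": [0,0,0]}
    - {"fingers": 0.5,"translation": [2,0.5,132],"turn": [0,0,0]}
    - {"fingers": 0.5,"translation": [2,0.5,132],"turn": [0,0,0]}

```text
clock: 11.02
tcp_pos: [0.5092, -0.2573, 0.0189]
eef_rot: [-0.0, 0.998, 0.064, 0.0]
wrist_force: [0.2, -0.7, -5.3]
opening: 0.636
finger_force: 55.5
```

```bash
python3 - <<'E'
from workcell import r
from h import *
inc(r.observe(),.5086,-.2577,.0114,7.2)
E
```

```text
cur [ 0.5092 -0.2573  0.0189] yaw 7.3 -> t [-0.6  0.3  7.5] turn [-0.  -0.   0.1] rows 0.1 0.0 clock 11.03
```

Request:
apply_moves:
  increments:
    - {"fingers": 0.5,"translation": [-0.5,0.3,2.5],"turn": [0,0,0]}
    - {"fingers": 0.5,"translation": [-0.5,0.3,5],"turn": [0,0,0]}
    - {"fingers": 0.5,"translation": [-0.5,0.3,6.5],"turn": [0,0,0]}
    - {"fingers": 0.5,"translation": [-0.5,0.3,7.5],"turn": [0,0,0]}
    - {"fingers": 0.5,"translation": [-0.5,0.3,8],"turn": [0,0,0]}

```text
clock: 11.65
tcp_pos: [0.5082, -0.2583, 0.0105]
eef_rot: [0.0, 0.998, 0.063, 0.0]
wrist_force: [-3.5, 1.3, 8.0]
opening: 0.634
finger_force: 56.7
```

Request:
apply_moves:
  increments:
    - {"fingers": 0.3,"translation": [0,0,0],"turn": [0,0,0]}
    - {"fingers": 0.1,"translation": [0,0,0],"turn": [0,0,0]}
    - {"fingers": 0,"translation": [0,0,0],"turn": [0,0,0]}
    - {"fingers": 0,"translation": [0,0,-20],"turn": [0,0,0]}
    - {"fingers": 0,"translation": [0,0,-60],"turn": [0,0,0]}

```text
clock: 12.28
tcp_pos: [0.5075, -0.2579, 0.0711]
eef_rot: [-0.0, 0.998, 0.063, -0.001]
wrist_force: [0.5, -0.2, 0.8]
opening: 1.002
finger_force: 0.0
```

Request:
apply_moves:
  increments:
    - {"fingers": 0,"translation": [-10,0,-50],"turn": [0,0,0]}
    - {"fingers": 0,"translation": [-20,0,-100],"turn": [0,0,0]}
    - {"fingers": 0,"translation": [-40,0,-125],"turn": [0,0,0]}
    - {"fingers": 0,"translation": [-40,0,-125],"turn": [0,0,0]}
    - {"fingers": 0,"translation": [-40,0,-125],"turn": [0,0,0]}

```text
clock: 12.9
tcp_pos: [0.4687, -0.2631, 0.1956]
eef_rot: [0.0, 0.998, 0.063, 0.0]
wrist_force: [-1.0, 0.3, -0.5]
opening: 1.004
finger_force: 0.0
```

```bash
python3 - <<'E'
from workcell import r
from h import *
import pickle
s=r.observe()
c=r.capture("wrist");pickle.dump(c,open("w6.pkl","wb"))
a=look(c,"round",(.5086,-.2577),0,"anvil",0,lo=70)
inc(s,.545,.255,.2,22)
E
```

```text
round xy [ 0.5087 -0.2577] yaw 0.0 resid px 0.37 area ratio 0.998
anvil xy [ 0.5082 -0.2583] yaw 0.0 resid px 0.23 area ratio 0.988
cur [ 0.4687 -0.2631  0.1956] yaw 7.3 -> t [ 141.2 -504.3   -4.4] turn [  0.   -0.  -14.7] rows 8.4 1.4 clock 12.9
```

Request:
apply_moves:
  increments:
    - {"fingers": 0,"translation": [14,-58,0],"turn": [0,0,-5]}
    - {"fingers": 0,"translation": [28,-116,0],"turn": [0,0,-10]}
    - {"fingers": 0,"translation": [42,-174,0],"turn": [0,0,-14.5]}
    - {"fingers": 0,"translation": [56,-232,0],"turn": [0,0,-14.5]}
    - {"fingers": 0,"translation": [70,-290,0],"turn": [0,0,-14.5]}

```text
clock: 13.58
tcp_pos: [0.5012, 0.0355, 0.1946]
eef_rot: [-0.0, 0.982, 0.189, -0.001]
wrist_force: [0.0, -0.3, 0.2]
opening: 1.0
finger_force: 0.0
```

```bash
python3 - <<'E'
from workcell import r
from h import *
inc(r.observe(),.525,.25,.18,22)
E
```

```text
cur [0.5012 0.0355 0.1946] yaw 21.8 -> t [ 101.7 -190.4   14.6] turn [-0.   0.1 -0.2] rows 3.5 0.0 clock 13.57
```

Request:
apply_moves:
  increments:
    - {"fingers": 0,"translation": [28,-52,0],"turn": [0,0,0]}
    - {"fingers": 0,"translation": [56,-104,0],"turn": [0,0,0]}
    - {"fingers": 0,"translation": [84,-156,5],"turn": [0,0,0]}
    - {"fingers": 0,"translation": [102,-190,10],"turn": [0,0,0]}
    - {"fingers": 0,"translation": [102,-190,10],"turn": [0,0,0]}

```text
clock: 14.2
tcp_pos: [0.5245, 0.2511, 0.1836]
eef_rot: [-0.0, 0.982, 0.191, -0.001]
wrist_force: [-0.5, -1.0, -0.2]
opening: 1.001
finger_force: 0.0
```

Request:
apply_moves:
  increments:
    - {"fingers": 0,"translation": [0,0,0],"turn": [0,0,0]}

```text
clock: 14.32
tcp_pos: [0.5254, 0.247, 0.1845]
eef_rot: [0.0, 0.982, 0.189, -0.001]
wrist_force: [0.2, -0.6, -0.1]
opening: 1.0
finger_force: 0.0
```

```bash
python3 - <<'E'
from workcell import r
from h import *
import pickle
s=r.observe()
c=r.capture("wrist");pickle.dump(c,open("w7.pkl","wb"))
b=look(c,"oblong",(.5547,.2677),24.7,"dapper",18,lo=70,rad=.085)
a=look(c,"square",(.595,.090),64,lo=70)
inc(s,*b[1][:2],.06,np.degrees(b[1][2]))
v=c["frame"][:,:,::-1].copy()
for n,o,z in(("oblong",b[0],0),("dapper",b[1],.005),("square",a[0],0)):
    cv2.polylines(v,[hull(c,n,*o,z).round().astype(int)],1,(0,0,255) if z==0 else (0,255,0))
h=hull(c,"oblong",*b[0],0)[:,0];x0,y0=np.maximum(h.min(0).astype(int)-15,0)
cv2.imwrite("pics/w7.png",cv2.resize(v[y0:y0+170,x0:x0+230],None,fx=3,fy=3))
E
```

```text
oblong xy [0.555  0.2667] yaw 24.6 resid px 0.55 area ratio 1.025
dapper xy [0.5562 0.2648] yaw 21.9 resid px 0.21 area ratio 0.999
square xy [0.5948 0.0891] yaw 64.4 resid px 0.51 area ratio 1.019
cur [0.5254 0.247  0.1845] yaw 21.8 -> t [ 35.4  -5.1 124.4] turn [ 0.   0.1 -0.2] rows 2.1 0.0 clock 14.32
```

View pics/w7.png

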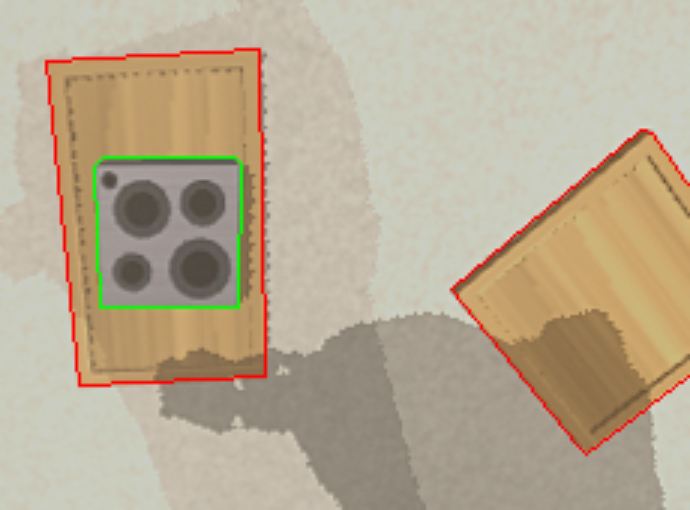

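The outlines match: dapper in line in the tray at yaw 21.9. Picking it up.

Request:
apply_moves:
  increments:
    - {"fingers": 0,"translation": [35.5,-5,40],"turn": [0,0,0]}
    - {"fingers": 0,"translation": [35.5,-5,90],"turn": [0,0,0]}
    - {"fingers": 0,"translation": [35.5,-5,120],"turn": [0,0,0]}
    - {"fingers": 0.1,"translation": [35.5,-5,135],"turn": [0,0,0]}
    - {"fingers": 0.1,"translation": [35.5,-5,135],"turn": [0,0,0]}

```text
clock: 15.0
tcp_pos: [0.5567, 0.2646, 0.0501]
eef_rot: [0.0, 0.982, 0.188, -0.0]
wrist_force: [1.0, 0.2, 1.0]
opening: 0.899
finger_force: 0.0
```

```bash
python3 - <<'E'
from workcell import r
from h import *
inc(r.observe(),.5562,.2648,.010,21.9)
E
```

```text
cur [0.5567 0.2646 0.0501] yaw 21.7 -> t [-0.4 -0.4 40.1] turn [ 0.   0.  -0.2] rows 0.6 0.0 clock 15.0
```

Request:
apply_moves:
  increments:
    - {"fingers": 0.1,"translation": [-0.4,-0.4,20],"turn": [0,0,0]}
    - {"fingers": 0.1,"translation": [-0.4,-0.4,35],"turn": [0,0,0]}
    - {"fingers": 0.1,"translation": [-0.4,-0.4,40],"turn": [0,0,0]}
    - {"fingers": 0.2,"translation": [-0.4,-0.4,40],"turn": [0,0,0]}
    - {"fingers": 0.35,"translation": [-0.4,-0.4,40],"turn": [0,0,0]}

```text
clock: 15.62
tcp_pos: [0.5565, 0.2657, 0.0107]
eef_rot: [-0.0, 0.982, 0.189, 0.0]
wrist_force: [0.3, 0.5, 0.4]
opening: 0.654
finger_force: 0.0
```

Request:
apply_moves:
  increments:
    - {"fingers": 0.55,"translation": [0,0,0],"turn": [0,0,0]}
    - {"fingers": 0.55,"translation": [0,0,0],"turn": [0,0,0]}
    - {"fingers": 0.55,"translation": [0,0,0],"turn": [0,0,0]}
    - {"fingers": 0.55,"translation": [0,0,0],"turn": [0,0,0]}

```text
clock: 16.12
tcp_pos: [0.5566, 0.2655, 0.0111]
eef_rot: [-0.0, 0.982, 0.189, 0.0]
wrist_force: [-1.3, -1.2, 5.8]
opening: 0.577
finger_force: 52.8
```

Request:
apply_moves:
  increments:
    - {"fingers": 0.55,"translation": [0,0,-20],"turn": [0,0,0]}
    - {"fingers": 0.55,"translation": [0,0,-60],"turn": [0,0,0]}
    - {"fingers": 0.55,"translation": [0,0,-105],"turn": [0,0,0]}
    - {"fingers": 0.55,"translation": [0,0,-140],"turn": [0,0,0]}
    - {"fingers": 0.55,"translation": [0,0,-140],"turn": [0,0,0]}

```text
clock: 16.75
tcp_pos: [0.5574, 0.2661, 0.1538]
eef_rot: [-0.001, 0.982, 0.189, 0.002]
wrist_force: [0.1, 0.3, -7.4]
opening: 0.573
finger_force: 55.2
```

```bash
python3 - <<'E'
from workcell import r
from h import *
s=r.observe();inc(s,.595,.0895,.13,64.4);print(s["opening"],s["finger_force"])
E
```

```text
cur [0.5574 0.2661 0.1538] yaw 21.7 -> t [-30.6 178.   23.5] turn [  0.1  -0.3 -42.7] rows 2.9 4.0 clock 16.75
0.5725252519341512 55.21208167076111
```

Request:
apply_moves:
  increments:
    - {"fingers": 0.55,"translation": [-7,40,0],"turn": [0,0,-10]}
    - {"fingers": 0.55,"translation": [-14,80,0],"turn": [0,0,-20]}
    - {"fingers": 0.55,"translation": [-21,125,0],"turn": [0,0,-30]}
    - {"fingers": 0.55,"translation": [-30,178,0],"turn": [0,0,-40]}
    - {"fingers": 0.55,"translation": [-30,178,0],"turn": [0,0,-42.5]}

```text
clock: 17.38
tcp_pos: [0.5944, 0.0832, 0.1491]
eef_rot: [0.001, 0.848, 0.53, -0.001]
wrist_force: [-0.4, 1.1, -6.1]
opening: 0.57
finger_force: 55.2
```

Request:
apply_moves:
  increments:
    - {"fingers": 0.55,"translation": [0,0,0],"turn": [0,0,0]}
    - {"fingers": 0.55,"translation": [0,0,0],"turn": [0,0,0]}

```text
clock: 17.62
tcp_pos: [0.5938, 0.0904, 0.15]
eef_rot: [-0.0, 0.847, 0.532, -0.0]
wrist_force: [-0.5, 0.8, -5.7]
opening: 0.575
finger_force: 55.2
```

```bash
python3 - <<'E'
from workcell import r
from h import *
import pickle
s=r.observe();inc(s,.595,.0897,.018,64.4)
c=r.capture("wrist");pickle.dump(c,open("w8.pkl","wb"))
v=c["frame"][:,:,::-1].copy();x,y,z=s["tcp_pos"];q=s["eef_rot"]
for p in[(.5951,.0897,np.radians(64.4))]:cv2.polylines(v,[hull(c,"square",*p,0).round().astype(int)],1,(0,0,255))
cv2.polylines(v,[hull(c,"dapper",x,y,np.radians(64.3),z-.0111+.005).round().astype(int)],1,(0,255,0))
cv2.imwrite("pics/w8.png",cv2.resize(v[80:350,200:460],None,fx=2.2,fy=2.2))
E
```

```text
cur [0.5938 0.0904 0.15  ] yaw 64.3 -> t [-1.00e-01  1.50e+00  1.32e+02] turn [-0.  -0.  -0.1] rows 2.1 0.0 clock 17.62
```

View pics/w8.png

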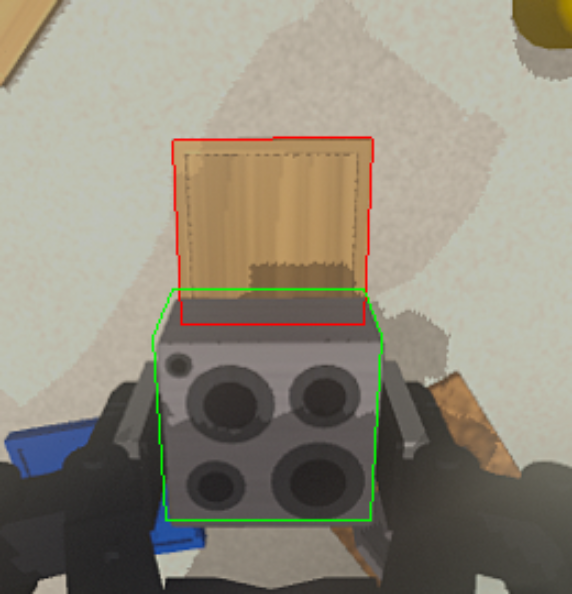

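The tray outline fits; the dapper sits about 1.5 mm nearer than predicted along the tool's x, so I'll offset by +1.2 mm.

Request:
apply_moves:
  increments:
    - {"fingers": 0.55,"translation": [1,1.5,50],"turn": [0,0,0]}
    - {"fingers": 0.55,"translation": [1,1.5,95],"turn": [0,0,0]}
    - {"fingers": 0.55,"translation": [1,1.5,122],"turn": [0,0,0]}
    - {"fingers": 0.55,"translation": [1,1.5,131],"turn": [0,0,0]}
    - {"fingers": 0.55,"translation": [1,1.5,131],"turn": [0,0,0]}

```text
clock: 18.3
tcp_pos: [0.5962, 0.09, 0.0195]
eef_rot: [-0.0, 0.847, 0.532, 0.0]
wrist_force: [0.0, 0.4, -5.3]
opening: 0.575
finger_force: 55.1
```

```bash
python3 - <<'E'
from workcell import r
from h import *
inc(r.observe(),.5955,.0908,.011,64.4)
E
```

```text
cur [0.5962 0.09   0.0195] yaw 64.3 -> t [ 0.5 -1.   8.5] turn [-0.  -0.  -0.1] rows 0.1 0.0 clock 18.3
```

Request:
apply_moves:
  increments:
    - {"fingers": 0.55,"translation": [0.5,-0.8,3],"turn": [0,0,0]}
    - {"fingers": 0.55,"translation": [0.5,-0.8,5],"turn": [0,0,0]}
    - {"fingers": 0.55,"translation": [0.5,-0.8,7],"turn": [0,0,0]}
    - {"fingers": 0.55,"translation": [0.5,-0.8,8],"turn": [0,0,0]}
    - {"fingers": 0.55,"translation": [0.5,-0.8,8.5],"turn": [0,0,0]}

```text
clock: 18.92
tcp_pos: [0.5956, 0.0901, 0.0111]
eef_rot: [0.0, 0.847, 0.532, -0.0]
wrist_force: [-4.2, -0.7, 7.4]
opening: 0.575
finger_force: 56.8
```

Contact (+7 N). Release, back off and check.

Request:
apply_moves:
  increments:
    - {"fingers": 0.35,"translation": [0,0,0],"turn": [0,0,0]}
    - {"fingers": 0.2,"translation": [0,0,0],"turn": [0,0,0]}
    - {"fingers": 0.1,"translation": [0,0,0],"turn": [0,0,0]}
    - {"fingers": 0.1,"translation": [0,0,-20],"turn": [0,0,0]}
    - {"fingers": 0,"translation": [0,0,-60],"turn": [0,0,0]}

```text
clock: 19.55
tcp_pos: [0.5949, 0.0901, 0.0716]
eef_rot: [-0.0, 0.847, 0.532, -0.001]
wrist_force: [0.5, 0.1, 1.2]
opening: 1.003
finger_force: 0.0
```

Request:
apply_moves:
  increments:
    - {"fingers": 0,"translation": [-10,0,-50],"turn": [0,0,0]}
    - {"fingers": 0,"translation": [-30,0,-100],"turn": [0,0,0]}
    - {"fingers": 0,"translation": [-40,0,-125],"turn": [0,0,0]}
    - {"fingers": 0,"translation": [-40,0,-125],"turn": [0,0,0]}
    - {"fingers": 0,"translation": [-40,0,-125],"turn": [0,0,0]}

```text
clock: 20.18
tcp_pos: [0.5781, 0.0543, 0.196]
eef_rot: [-0.0, 0.847, 0.532, 0.0]
wrist_force: [-0.1, 0.5, 0.5]
opening: 1.004
finger_force: 0.0
```

```bash
python3 - <<'E'
from workcell import r
from h import *
import pickle
s=r.observe()
c=r.capture("wrist");pickle.dump(c,open("w9.pkl","wb"))
a=look(c,"square",(.595,.09),64.4,"dapper",64.4,lo=70)
inc(s,.57,-.09,.19,7.3)
E
```

```text
square xy [0.595  0.0898] yaw 64.4 resid px 0.46 area ratio 1.02
dapper xy [0.5956 0.0886] yaw 64.5 resid px 0.29 area ratio 1.013
cur [0.5781 0.0543 0.196 ] yaw 64.3 -> t [-133.5   55.4    6. ] turn [ 0. -0. 57.] rows 2.3 5.3 clock 20.18
```

Square is within about 1.3 mm and 0.1°. Next the swage on the cork.

Request:
apply_moves:
  increments:
    - {"fingers": 0,"translation": [-30,12,0],"turn": [0,0,10.5]}
    - {"fingers": 0,"translation": [-60,24,0],"turn": [0,0,21]}
    - {"fingers": 0,"translation": [-90,36,0],"turn": [0,0,31.5]}
    - {"fingers": 0,"translation": [-120,48,0],"turn": [0,0,42]}
    - {"fingers": 0,"translation": [-133,55,0],"turn": [0,0,52]}

```text
clock: 20.85
tcp_pos: [0.5694, -0.0911, 0.1949]
eef_rot: [0.0, 0.995, 0.103, -0.001]
wrist_force: [0.3, 0.8, 0.1]
opening: 1.001
finger_force: 0.0
```

Request:
apply_moves:
  increments:
    - {"fingers": 0.3,"translation": [0,0,0],"turn": [0,0,5]}
    - {"fingers": 0.3,"translation": [0,0,0],"turn": [0,0,5]}
    - {"fingers": 0.3,"translation": [0,0,0],"turn": [0,0,5]}

```text
clock: 21.22
tcp_pos: [0.5699, -0.089, 0.1953]
eef_rot: [-0.0, 0.998, 0.065, -0.0]
wrist_force: [0.4, -0.9, -0.2]
opening: 0.701
finger_force: 0.0
```

```bash
python3 - <<'E'
from workcell import r
from h import *
import pickle
s=r.observe()
c=r.capture("wrist");pickle.dump(c,open("w10.pkl","wb"))
hsv,sat,roi=masks(c,(.603,-.083),.05)
print(np.histogram(sat[roi>0],bins=range(0,256,20))[0])
a=look(c,"cork",(.6036,-.0827),7.3,"swage",7.3,lo=70,hi=256,z0=.008,rad=.085)
inc(s,*a[1][:2],.06,np.degrees(a[1][2]))
E
```

```text
[ 211 1574  106   78  107  426 3159    0    0    0    0    0]
cork xy [ 0.604  -0.0829] yaw 7.5 resid px 0.29 area ratio 0.998
swage xy [ 0.6033 -0.0828] yaw 7.2 resid px 0.25 area ratio 1.015
cur [ 0.5699 -0.089   0.1953] yaw 7.4 -> t [ 34.   -1.8 135.3] turn [-0.   0.   0.2] rows 2.2 0.0 clock 21.23
```

Request:
apply_moves:
  increments:
    - {"fingers": 0.4,"translation": [34,-2,40],"turn": [0,0,0]}
    - {"fingers": 0.4,"translation": [34,-2,90],"turn": [0,0,0]}
    - {"fingers": 0.4,"translation": [34,-2,125],"turn": [0,0,0]}
    - {"fingers": 0.4,"translation": [34,-2,135],"turn": [0,0,0]}
    - {"fingers": 0.4,"translation": [34,-2,135],"turn": [0,0,0]}

```text
clock: 21.9
tcp_pos: [0.6036, -0.0833, 0.0611]
eef_rot: [-0.0, 0.998, 0.064, -0.0]
wrist_force: [-0.9, -0.4, 0.8]
opening: 0.598
finger_force: 0.0
```

```bash
python3 - <<'E'
from workcell import r
from h import *
inc(r.observe(),.6033,-.0828,.013,7.2)
E
```

```text
cur [ 0.6036 -0.0833  0.0611] yaw 7.3 -> t [-0.3 -0.5 48.1] turn [-0.   0.   0.1] rows 0.8 0.0 clock 21.9
```

Request:
apply_moves:
  increments:
    - {"fingers": 0.4,"translation": [-0.3,-0.5,25],"turn": [0,0,0]}
    - {"fingers": 0.4,"translation": [-0.3,-0.5,40],"turn": [0,0,0]}
    - {"fingers": 0.4,"translation": [-0.3,-0.5,48],"turn": [0,0,0]}
    - {"fingers": 0.4,"translation": [-0.3,-0.5,48],"turn": [0,0,0]}
    - {"fingers": 0.6,"translation": [-0.3,-0.5,48],"turn": [0,0,0]}

```text
clock: 22.52
tcp_pos: [0.6035, -0.0829, 0.0135]
eef_rot: [0.0, 0.998, 0.063, 0.0]
wrist_force: [-0.6, -0.0, -0.1]
opening: 0.41
finger_force: 0.0
```

Request:
apply_moves:
  increments:
    - {"fingers": 0.8,"translation": [0,0,0],"turn": [0,0,0]}
    - {"fingers": 0.8,"translation": [0,0,0],"turn": [0,0,0]}
    - {"fingers": 0.8,"translation": [0,0,0],"turn": [0,0,0]}
    - {"fingers": 0.8,"translation": [0,0,0],"turn": [0,0,0]}

```text
clock: 23.02
tcp_pos: [0.6035, -0.0828, 0.0137]
eef_rot: [-0.0, 0.998, 0.063, 0.0]
wrist_force: [-1.5, 1.2, 5.7]
opening: 0.338
finger_force: 50.4
```

Request:
apply_moves:
  increments:
    - {"fingers": 0.8,"translation": [0,0,-20],"turn": [0,0,0]}
    - {"fingers": 0.8,"translation": [0,0,-60],"turn": [0,0,0]}
    - {"fingers": 0.8,"translation": [0,0,-105],"turn": [0,0,0]}
    - {"fingers": 0.8,"translation": [0,0,-137],"turn": [0,0,0]}
    - {"fingers": 0.8,"translation": [0,-40,-137],"turn": [0,0,0]}

```text
clock: 23.65
tcp_pos: [0.5994, -0.046, 0.1537]
eef_rot: [0.001, 0.998, 0.061, 0.003]
wrist_force: [1.1, 0.8, -5.5]
opening: 0.338
finger_force: 50.8
```

```bash
python3 - <<'E'
from workcell import r
from h import *
s=r.observe();inc(s,.555,.267,.15,24.6);print(s["opening"],s["finger_force"])
E
```

```text
cur [ 0.5994 -0.046   0.1537] yaw 7.0 -> t [  -6.1 -316.1    3. ] turn [  0.2  -0.3 -17.6] rows 5.1 1.6 clock 23.65
0.3376366408088771 50.8273559063673
```

Request:
apply_moves:
  increments:
    - {"fingers": 0.8,"translation": [-1,-60,0],"turn": [0,0,-6]}
    - {"fingers": 0.8,"translation": [-2,-120,0],"turn": [0,0,-12]}
    - {"fingers": 0.8,"translation": [-4,-180,0],"turn": [0,0,-17.4]}
    - {"fingers": 0.8,"translation": [-5,-240,0],"turn": [0,0,-17.4]}
    - {"fingers": 0.8,"translation": [-6,-300,0],"turn": [0,0,-17.4]}

```text
clock: 24.28
tcp_pos: [0.5538, 0.2552, 0.1512]
eef_rot: [0.0, 0.977, 0.213, 0.0]
wrist_force: [1.0, -1.2, -6.3]
opening: 0.338
finger_force: 50.9
```

Request:
apply_moves:
  increments:
    - {"fingers": 0.8,"translation": [5,-12,0],"turn": [0,0,0]}
    - {"fingers": 0.8,"translation": [5,-12,0],"turn": [0,0,0]}
    - {"fingers": 0.8,"translation": [5,-12,0],"turn": [0,0,0]}

```text
clock: 24.65
tcp_pos: [0.5543, 0.2648, 0.1502]
eef_rot: [0.0, 0.977, 0.213, 0.0]
wrist_force: [0.5, -0.1, -5.1]
opening: 0.339
finger_force: 51.1
```

```bash
python3 - <<'E'
from workcell import r
from h import *
import pickle
s=r.observe();inc(s,.5549,.2672,.018,24.6)
c=r.capture("wrist");pickle.dump(c,open("w11.pkl","wb"))
v=c["frame"][:,:,::-1].copy();x,y,z=s["tcp_pos"]
cv2.polylines(v,[hull(c,"oblong",.5549,.2672,np.radians(24.6),0).round().astype(int)],1,(0,0,255))
cv2.polylines(v,[hull(c,"swage",x,y,np.radians(24.4),z-.0107+.005).round().astype(int)],1,(0,255,0))
cv2.imwrite("pics/w11.png",cv2.resize(v[80:350,200:460],None,fx=2.2,fy=2.2))
E
```

```text
cur [0.5543 0.2648 0.1502] yaw 24.5 -> t [  1.6  -2.1 132.2] turn [ 0.1  0.  -0.1] rows 2.1 0.0 clock 24.65
```

View pics/w11.png

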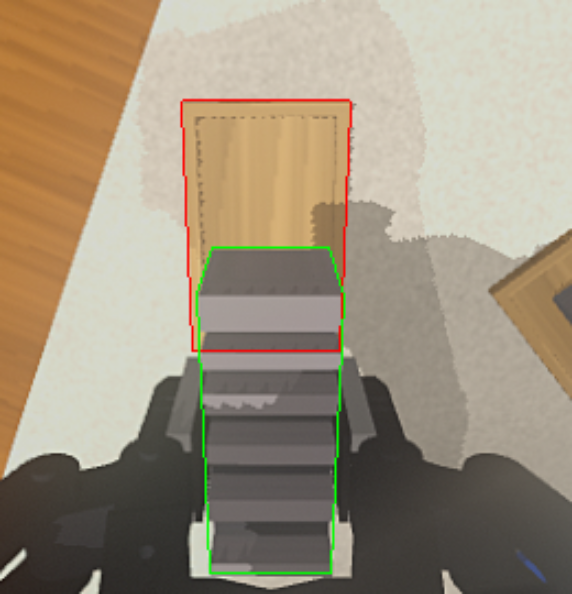

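The outlines match; tray top edge at (182–352, 100), swage end at 247. Lowering.

Request:
apply_moves:
  increments:
    - {"fingers": 0.8,"translation": [1.5,-2,50],"turn": [0,0,0]}
    - {"fingers": 0.8,"translation": [1.5,-2,95],"turn": [0,0,0]}
    - {"fingers": 0.8,"translation": [1.5,-2,122],"turn": [0,0,0]}
    - {"fingers": 0.8,"translation": [1.5,-2,132],"turn": [0,0,0]}
    - {"fingers": 0.8,"translation": [1.5,-2,132],"turn": [0,0,0]}

```text
clock: 25.32
tcp_pos: [0.5546, 0.2685, 0.0181]
eef_rot: [0.0, 0.977, 0.213, -0.0]
wrist_force: [-0.1, 0.6, -4.4]
opening: 0.337
finger_force: 50.9
```

```bash
python3 - <<'E'
from workcell import r
from h import *
inc(r.observe(),.5549,.2672,.0107,24.6)
E
```

```text
cur [0.5546 0.2685 0.0181] yaw 24.6 -> t [-0.3  1.3  7.4] turn [ 0.  0. -0.] rows 0.1 0.0 clock 25.32
```

Request:
apply_moves:
  increments:
    - {"fingers": 0.8,"translation": [-0.3,1.2,2.5],"turn": [0,0,0]}
    - {"fingers": 0.8,"translation": [-0.3,1.2,5],"turn": [0,0,0]}
    - {"fingers": 0.8,"translation": [-0.3,1.2,6.5],"turn": [0,0,0]}
    - {"fingers": 0.8,"translation": [-0.3,1.2,7.3],"turn": [0,0,0]}
    - {"fingers": 0.8,"translation": [-0.3,1.2,7.8],"turn": [0,0,0]}

```text
clock: 25.95
tcp_pos: [0.5548, 0.2679, 0.0116]
eef_rot: [0.0, 0.977, 0.213, 0.0]
wrist_force: [-10.5, -6.9, 30.6]
opening: 0.339
finger_force: 55.4
```

Request:
apply_moves:
  increments:
    - {"fingers": 0.8,"translation": [0,0,-0.8],"turn": [0,0,0]}
    - {"fingers": 0.55,"translation": [0,0,-0.8],"turn": [0,0,0]}
    - {"fingers": 0.4,"translation": [0,0,-0.8],"turn": [0,0,0]}
    - {"fingers": 0.4,"translation": [0,0,-0.8],"turn": [0,0,0]}
    - {"fingers": 0.4,"translation": [0,0,-20],"turn": [0,0,0]}

```text
clock: 26.58
tcp_pos: [0.5538, 0.2676, 0.0296]
eef_rot: [0.0, 0.977, 0.214, -0.001]
wrist_force: [-1.0, -0.5, 0.1]
opening: 0.598
finger_force: 0.0
```

Request:
apply_moves:
  increments:
    - {"fingers": 0.3,"translation": [0,0,-50],"turn": [0,0,0]}
    - {"fingers": 0,"translation": [-10,0,-100],"turn": [0,0,0]}
    - {"fingers": 0,"translation": [-40,0,-150],"turn": [0,0,0]}
    - {"fingers": 0,"translation": [-40,0,-165],"turn": [0,0,0]}
    - {"fingers": 0,"translation": [-40,0,-165],"turn": [0,0,0]}

```text
clock: 27.2
tcp_pos: [0.5189, 0.2515, 0.1967]
eef_rot: [-0.0, 0.977, 0.213, 0.001]
wrist_force: [0.1, 0.0, -0.6]
opening: 0.997
finger_force: 0.0
```

```bash
python3 - <<'E'
from workcell import r
from h import *
import pickle
s=r.observe();inc(s,.53,.0,.25,24)
c=r.capture("wrist");pickle.dump(c,open("w12.pkl","wb"))
a=look(c,"oblong",(.555,.267),24.6,"swage",24.6,lo=70,rad=.085)
t=r.capture("top")
cv2.imwrite("pics/top2.png",cv2.resize(t["frame"][90:310,180:450,::-1],None,fx=2.6,fy=2.6,interpolation=cv2.INTER_CUBIC))
E
```

```text
cur [0.5189 0.2515 0.1967] yaw 24.6 -> t [-94.6 233.2 -53.6] turn [-0.  -0.2  0.6] rows 4.1 0.1 clock 27.2
oblong xy [0.555  0.2666] yaw 24.8 resid px 0.5 area ratio 1.023
swage xy [0.555  0.2675] yaw 24.4 resid px 0.42 area ratio 1.04
```

View pics/top2.png

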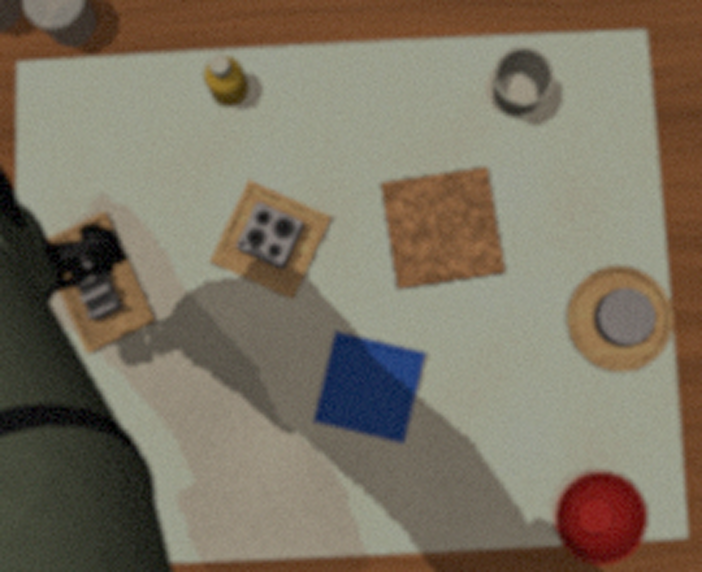

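All three tools stand in their own trays, cork empty, bystanders where they were. The anvil (627,317) looks right of the tray centre (618,318), mostly parallax; checking numerically.

```bash
python3 - <<'E'
from workcell import r
from h import *
t=r.capture("top")
look(t,"round",(.5087,-.2577),0,"anvil",0,lo=60)
look(t,"square",(.595,.0898),64.4,"dapper",64.4,lo=60)
s=r.observe();print(s["wrist_force"],s["clock"])
E
```

```text
round xy [ 0.5088 -0.2591] yaw 0.0 resid px 0.78 area ratio 1.062
anvil xy [ 0.5082 -0.2591] yaw 0.0 resid px 0.67 area ratio 0.883
square xy [0.5953 0.0907] yaw 64.3 resid px 0.7 area ratio 1.07
dapper xy [0.5972 0.0898] yaw 64.1 resid px 0.4 area ratio 0.919
[ 0.58374169 -0.51624654 -0.31307993] 27.35
```

All centred to within about 2 mm. Handing in.

```bash
python3 -c "
from workcell import r
print(r.hand_in())"
```

```text
the job is handed in; nothing more can be done
None
```

The job is handed in: each tool stands right way up in its own tray, within about 2 mm of centre and half a degree of line by the last camera fits, with the beaker, bottle and dish where they were.

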